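# Put the stapler away under the cantilever tray of the desk organiser

### The arm

A 6-joint arm with a two-finger parallel gripper is mounted at the origin on a cart in front of the work surface, level with it; the furniture and walls round the work are solid. World frame = base frame: x ahead of the robot, y to its left, z up, the work surface at z = 0. Lengths are in m, angles in degrees, forces in N, time in s.
With the tool pointing down it reaches from about 0.3 to 0.75 m from the base axis. Payload 8.5 kg.
Tool frame: the origin (TCP) lies on the centre line of the jaws, within the pads' length; the fingertips stand 11 mm ahead of it and the grasp point (between the pads) lies 8 mm behind it; z points along the fingers, y is the line along which they close (so a half turn about z gives the same grasp; the last joint's range is limited). The gripper opens to 85 mm and grips with 20 to 120 N. Pads are 22 mm wide; open, the fingers measure 114 mm over their backs; the gripper's body (76 mm by 85 mm) begins 54 mm behind the grasp point. The pads swing forward as they close: fully open they stand 13 mm farther back than shut.
Start: joints at [-77.424, 21.807, 74.336, -0, 83.858, -12.336], TCP at [0.232, -0.499, 0.242] pointing down, gripper open.
Joint ranges: [-178.18, 178.18], [-50.72, 133.34], [12.68, 142.11], [-81.47, 261.47], [9.98, 163.14], [-165.26, 165.26]. Speed limits (degrees/s): [136.94, 136.94, 180, 180, 180, 180].

### API

Orientations are given as a 3x3 rotation matrix whose columns are the frame's x, y, z axes.
In Python, from rig import env gives the robot as it stands.
- The arm moves only by the tool nudge_tcp, called after "Request:" in YAML: its name, and indented under it one key for each argument. Schema: {"type":"object","properties":{"increments":{"type":"array","items":{"type":"array","items":{"type":"array","items":{"type":"number"},"minItems":5,"maxItems":5},"minItems":1,"maxItems":10},"minItems":1,"maxItems":1},"clamp_n":{"type":"number"},"only":{"type":"string"},"quiet":{"type":"boolean"},"lines":{"type":"string"}},"required":["increments"],"additionalProperties":false}. increments is a list that holds a single list of rows (three levels of brackets), with 1 to 10 rows, each of 5 numbers: dx, dy, dz in m, then a turn about the tool's z in degrees, then the finger opening in m; each row shifts and turns the commanded pose from where the row before left it, along the tool's axes as they then stand; what a row does not reach is not made up. A row lasts 1/10 s, in which the tool goes at most 0.05 m and 8.59 degrees, less where a joint would pass 70% of its speed; a pose out of reach is approached as far as the arm can. The fingers move at their own pace and stop on an object; clamp_n is the grip in N (left out, the last holds). Time passes only in rows, so rows that do not move let the fingers close. The tool returns the time, the measured TCP pose, the force, the opening and the grip force at its end. only (a regular expression) keeps the lines of the reply that match it, lines (a string "A,B") keeps lines A to B, and quiet returns only ok. Input that does not fit is refused with a message, and nothing moves.
- env.observe(): the state, without advancing time (a new reading comes with each control period).
- env.get_image(name): name is "side" or "top"; returns a dict with "pixels" (384x512x3 uint8, red, green, blue), "K" (3x3 intrinsics, pixels), "extrinsics" (4x4, takes a point from world to camera coordinates). Camera axes: x right, y down, z forward; pixel columns grow to the right and rows downward; lengths in m; the calibration is good to about 2 mm. A picture is of the moment at which its call begins. There is no depth.
- env.close_job(): hands the job in; it is judged then, once.
The state is a dict: "time_s": time; "q": joint angles; "qvel": joint speeds; "joint_efforts": joint torques, N m; "position": TCP position; "tool_rot": TCP orientation; "ft_force": force on the tool from outside, world axes, zero at the start; "wrist_torque": the same for the moment, N m; "grip_width": finger opening in m; "gripper_force": force on a finger pad.
Only numpy, scipy, OpenCV 4.12 (cv2) and the standard library are available. Lean on these libraries where they do the work, as an engineer would, in place of code of your own. Each camera call takes 0.05 s, during which the arm holds its last target. There are 200 camera calls.

### The job

Put the stapler away in the lower compartment of the desk organiser: lift the blue top tray by its handle, up and over to the side until it stays fully open, and load the stapler standing flat on its base, lengthwise, pressing the orange spring plate back with its end so that it sits clamped between that plate and the notched end wall. Then lower the tray gently, without letting it slam, until it is fully home, with the eraser still lying in it. Leave the magnifier and the ink bottle where they are.

Things in the scene. Friction and masses are not known exactly. Their poses are not given: they have to be found in the camera images.
- organiser: grey lower box of a two-tier desk organiser, fixed; outer 110 (x) x 186 (y) x 52 mm, walls and floor 6 mm; origin at the centre of its underside, z up; the tray swings over to -x (roughly the robot's left). Compartment: x -49..49, y -87..87 mm, floor at z = 6. Orange spring plate at the -y end, notched wall at +y; 120 mm free between them. The closed tray is 47 mm above the floor
- tray_arms (a joint): angle of the tray's parallel steel arms (rad): 0 closed, 2.18 open (stop). The tray stays level, its points move on arcs of radius 75 mm in the organiser's x-z plane: arms (from pivot to tray) start 15 deg above +x, pass upright at 1.31, end 40 deg above -x (tray 130 mm to -x, 29 mm up). Stiff: it stays where left; raising takes about 8 N, lowering 2 to 5 N
- handle (a point): centre of the tray's black handle bar, along the organiser's y: 12 mm thick (x), 14 high, 132 long, posts 62 mm either side; at (0, 0, 97) mm in the organiser's frame when closed, 40 mm above the tray's inner floor. The blue tray is 110 x 186 x 28 mm, walls 4 mm, with a 16 mm rib under the handle
- tray_floor (a point): centre of the tray's inner floor, on the blue tray; moves with it, axes like the organiser's
- keeper (a joint): travel of the orange spring plate (m) towards the organiser's -y: 0 at rest, 0.045 at its stop; about 3 N to start and 0.25 N more for each mm. 16 mm when the stapler is loaded
- keeper_face (a point): middle of the front face of the orange spring plate (it faces the organiser's +y); plate 72 mm wide, 8 to 48 mm above the organiser's underside
- stapler: green and black stapler, 136 (x) x 38 (y) x 40 (z) mm, about 0.2 kg, does not open; origin at the centre of its underside, x lengthwise. Base 136 x 38 mm, 7 mm high; over it the green arm, 24 mm wide, from 18 to 40 mm high, good to grasp across; steel cheeks 32 mm wide, 30 high at x = 38..62. Either way round is fine in the organiser
- eraser: white and green eraser 22 x 52 x 12 mm lying in the blue tray on the +x side of the handle; origin at the centre of its underside
- notch (a point): middle of the upper edge of the notch in the +y end wall, on its inner face, (0, 87, 34) mm in the organiser's frame; the notch is 62 mm wide. The stapler is longer than the free 120 mm: it goes in tilted, the end at the spring plate lower (at about 0.34 rad its other end clears the notch), pushes the plate back, then is let down inside this wall and pressed to the floor
- magnifier: brass magnifying glass with a brown handle, 80 x 177 x 14 mm, lying on the desk, bystander; origin at the middle of its underside
- ink_bottle: dark blue ink bottle with a black cap, 50 x 50 x 67 mm, bystander; origin at the centre of its underside

How it is judged:
By the outcome, as a careful person would: the job done as asked, in the order asked, and still so for the second after the job is handed in, with the robot touching nothing.
It also fails if it takes over 61 s, if anything falls off the work surface, if the arm or the gripper's body presses on something with over 40 N, if the wrist force passes 120 N, or if a joint passes its speed limit or range.

## Working session

There is one attempt and no reset: what is moved stays moved. The work goes in short steps, Python scripts to look and compute and a tool call to move; the robot and the scene stay as the last step left them, time stands still between calls to the robot, and variables do not carry over. Pictures are saved under pics/ and viewed, at most 10 in all, crops included, and the job is handed in when it is done.

```bash
ls; mkdir -p pics
```

Run:
```python
from rig import env
import cv2,numpy as np
for n in("side","top"):
    im=env.get_image(n); cv2.imwrite(f"pics/{n}0.png",im["pixels"][:,:,::-1]); print(n,im["K"].tolist(),np.round(im["extrinsics"],4).tolist())
    np.savez(f"pics/{n}0.npz",**im)
o=env.observe();print({k:np.round(v,4).tolist() for k,v in o.items()})
```

```text
pics
rig.py
side [[368.96915922148685, 0.0, 255.88102228270037], [0.0, 368.96915922148685, 194.35043819185032], [0.0, 0.0, 1.0]] [[-0.9894, -0.1446, -0.0146, 0.5839], [-0.0854, 0.6593, -0.747, 0.0234], [0.1176, -0.7378, -0.6647, 1.2217], [0.0, 0.0, 0.0, 1.0]]
top [[493.0841127888397, 0.0, 254.075581814506], [0.0, 493.0841127888397, 194.22182578413398], [0.0, 0.0, 1.0]] [[0.0122, -0.9999, -0.0039, 0.1361], [-0.9984, -0.0119, -0.0553, 0.5675], [0.0553, 0.0046, -0.9985, 1.3283], [0.0, 0.0, 0.0, 1.0]]
{'time_s': 0.1, 'q': [-77.4236, 21.8386, 74.3784, -0.0016, 83.8596, -12.3358], 'qvel': [-0.0141, -0.0654, -0.1902, -0.0187, 0.007, -0.089], 'joint_efforts': [0.0033, -44.9222, -23.1656, -0.0002, 0.0037, 0.0], 'position': [0.2316, -0.4986, 0.2418], 'tool_rot': [[0.907, 0.4212, -0.0003], [0.4212, -0.907, 0.0013], [0.0003, -0.0013, -1.0]], 'ft_force': [-0.0983, -0.3476, 0.774], 'wrist_torque': [0.016, 0.0254, -0.0352], 'gripper_force': 0.0, 'grip_width': 0.0855}
```
View pics/top0.png

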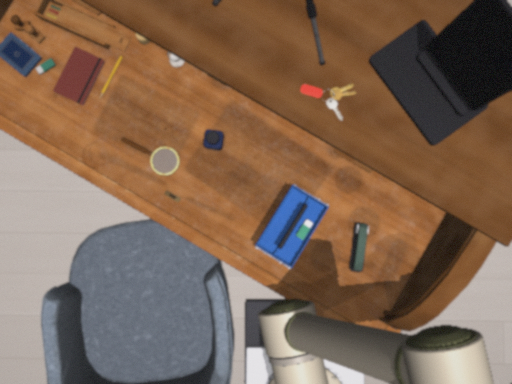

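View pics/side0.png

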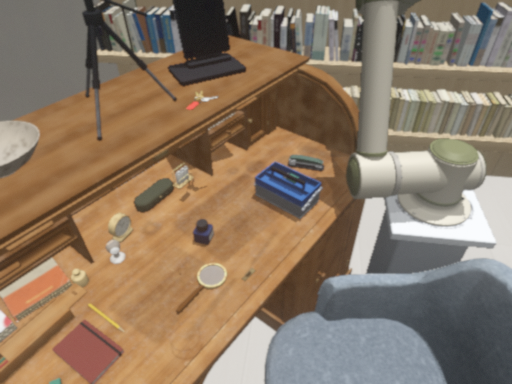

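The top view shows the blue tray centred at about (291,225), its handle on the tilted centre line, the eraser at (305,229), the stapler at (359,247), the magnifier at (165,160) and the ink bottle at (213,140). In the side view the tray is at (288,188) and the stapler at (306,162).

Create h.py:
```python
import numpy as np,cv2
def load(n): return dict(np.load(f"pics/{n}.npz"))
def snap(env,n,tag):
    im=env.get_image(n); np.savez(f"pics/{n}{tag}.npz",**im); return im
def ray(im,p):
    E=im["extrinsics"];d=E[:3,:3].T@np.linalg.solve(im["K"],[p[0],p[1],1.]);return -E[:3,:3].T@E[:3,3],d/np.linalg.norm(d)
def onz(im,p,z):
    c,d=ray(im,p);return c+d*(z-c[2])/d[2]
def tri(a,p,b,q):
    c,d=ray(a,p);e,f=ray(b,q);s=np.linalg.lstsq(np.c_[d,-f],e-c,rcond=None)[0];A=c+d*s[0];B=e+f*s[1];return (A+B)/2,np.linalg.norm(A-B)
def proj(im,X):
    E=im["extrinsics"];v=im["K"]@(E[:3,:3]@np.asarray(X)+E[:3,3]);return v[:2]/v[2]
def mask(im,lo,hi,roi):
    h=cv2.cvtColor(im["pixels"],cv2.COLOR_RGB2HSV);m=cv2.inRange(h,lo,hi);k=np.zeros_like(m);x0,y0,x1,y1=roi;k[y0:y1,x0:x1]=255;return m&k
def rect(m):
    cs=cv2.findContours(m,0,2)[0];c=max(cs,key=cv2.contourArea);return cv2.minAreaRect(c),c
def crop(im,roi,s):
    x0,y0,x1,y1=roi;return cv2.resize(im["pixels"][y0:y1,x0:x1,::-1],None,fx=s,fy=s,interpolation=cv2.INTER_CUBIC)
```

Run:
```python
from h import *
t=load("top0");s=load("side0")
a=crop(t,(245,175,385,275),5.6);b=crop(s,(245,145,335,217),6)
a=crop(t,(245,175,385,275),5);b=crop(s,(245,145,335,217),5)
o=np.zeros((500,700,3),np.uint8)
cv2.imwrite("pics/ct.png",crop(t,(245,175,385,275),5.6));cv2.imwrite("pics/cs.png",crop(s,(245,145,335,217),8))
h=cv2.cvtColor(t["pixels"],cv2.COLOR_RGB2HSV)
for p in((359,247),(359,230),(280,240),(291,225),(305,229),(350,250),(260,235)):print(p,h[p[1],p[0]])
m=mask(t,(105,120,60),(125,255,255),(240,170,340,275));r,c=rect(m);print(r,cv2.boxPoints(r).tolist())
for z in(.081,):
  P=[onz(t,p,z) for p in cv2.boxPoints(r)];print(np.round(P,4).tolist(),[round(float(np.linalg.norm(P[i]-P[i-1])),4) for i in range(4)])
```

```text
(359, 247) [ 74  47 108]
(359, 230) [78 31 98]
(280, 240) [108 165  96]
(291, 225) [111  90  65]
(305, 229) [ 78 119 167]
(350, 250) [ 13 150 129]
(260, 235) [150  39  86]
((291.3823547363281, 225.5294189453125), (42.01715087890625, 70.1429214477539), 30.963754653930664) [[255.32351684570312, 244.79412841796875], [291.4117736816406, 184.64706420898438], [327.4411926269531, 206.26470947265625], [291.3529357910156, 266.4117736816406]]
[[0.4317, 0.1378, 0.081], [0.5883, 0.046, 0.081], [0.5333, -0.0477, 0.081], [0.3774, 0.0445, 0.081]] [0.108, 0.1816, 0.1087, 0.1811]
```

View pics/ct.png

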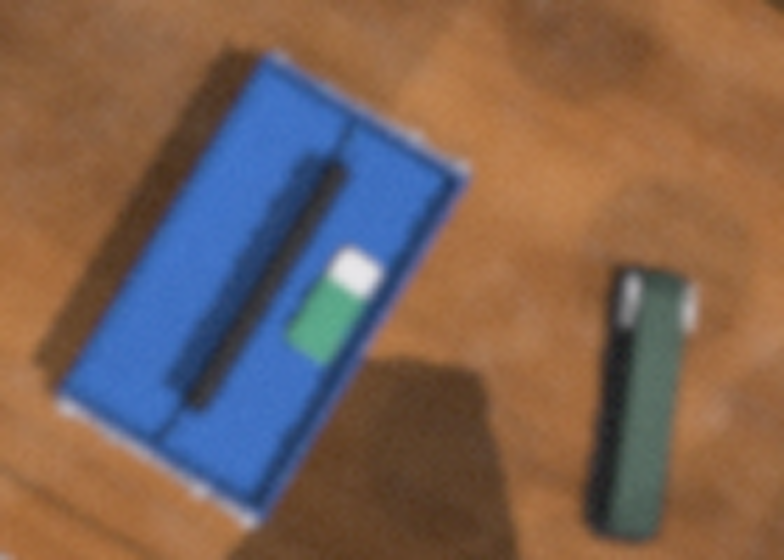

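View pics/cs.png

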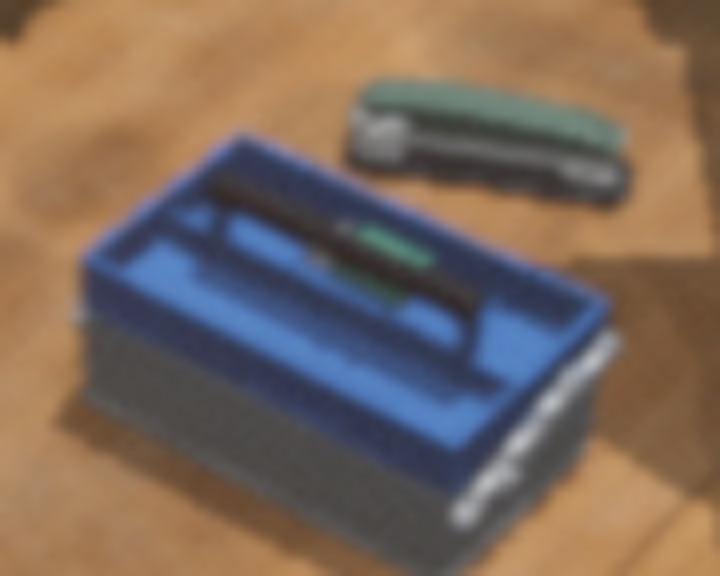

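The crops show the handle's ends in the top view (crop (333,163) and (195,402)) and in the side view (crop (218,185) and (475,295)). The stapler has its steel cheeks at the far end. The eraser lies on the +x side.

Run:
```python
from h import *
t=load("top0");s=load("side0")
ft=lambda x,y:((x+.5)/5.6-.5+245,(y+.5)/5.6-.5+175)
fs=lambda x,y:((x+.5)/8-.5+245,(y+.5)/8-.5+145)
for n,a,b in(("h far",(334,163),(216,180)),("h near",(195,402),(474,293)),("tray far",(268,58),(240,137)),("trayfarR",(466,170),None),("corner NR",(255,520),(608,302)),("corner FL",(268,58),(88,258)),("corner NL",(62,400),(460,460)),("corner FR",(466,170),(240,137)),("stap far",(662,274),(372,90)),("stap near",(632,535),(620,135))):
  if b: X,g=tri(t,ft(*a),s,fs(*b));print(n,X.round(4),round(g,4))
# handle via dark mask in top
h=cv2.cvtColor(t["pixels"],cv2.COLOR_RGB2HSV)
m=mask(t,(62,25,50),(95,255,255),(345,215,375,275));r,c=rect(m);print("stap top",r)
b=cv2.boxPoints(r);P=np.array([onz(t,p,.04) for p in b]);print(P.round(4).tolist(),P.mean(0).round(4))
e=[P[i]-P[i-1] for i in range(4)];L=max(e,key=np.linalg.norm);print([round(float(np.linalg.norm(v)),4) for v in e],"ang",np.degrees(np.arctan2(L[1],L[0])))
m=mask(s,(62,25,50),(95,255,255),(283,150,330,175));r,c=rect(m);print("side stap",r)
```

```text
h far [0.5366 0.0144 0.1023] 0.0037
h near [0.4283 0.0768 0.105 ] 0.0025
tray far [0.5522 0.0474 0.151 ] 0.06
corner NR [0.3742 0.0477 0.0821] 0.0012
corner FL [0.5857 0.043  0.0793] 0.0039
corner NL [0.4275 0.1369 0.072 ] 0.001
corner FR [ 0.5341 -0.0493  0.0774] 0.0056
stap far [ 0.4848 -0.1493  0.0354] 0.0098
stap near [ 0.3655 -0.1358  0.0303] 0.0005
stap top ((359.8302001953125, 246.7711181640625), (8.46318531036377, 45.39344787597656), 8.426969528198242)
[[0.37, -0.1202, 0.04], [0.4891, -0.1378, 0.04], [0.4861, -0.1601, 0.04], [0.367, -0.1424, 0.04]] [ 0.4281 -0.1401  0.04  ]
[0.0224, 0.1204, 0.0225, 0.1204] ang -8.396854664566987
side stap ((306.1783142089844, 158.57275390625), (30.404428482055664, 3.474792003631592), 10.885527610778809)
```

Request:
nudge_tcp:
  increments:
    - [[0, 0, -0.04, 0, 0.04], [0, 0, -0.045, 0, 0.04], [0, 0, -0.045, 0, 0.04], [0, 0, -0.045, 0, 0.04]]
  clamp_n: 60

```text
time_s: 0.5
position: [0.2316, -0.4983, 0.4189]
tool_rot: [[0.907, 0.421, -0.0], [0.421, -0.907, 0.001], [0.0, -0.001, -1.0]]
ft_force: [-0.1, -0.6, -0.2]
grip_width: 0.0402
gripper_force: 0.0
```

Request:
nudge_tcp:
  increments:
    - [[0.035, -0.03, 0, 0, 0.04], [0.035, -0.03, 0, 0, 0.04], [0.035, -0.03, 0, 0, 0.04], [0.035, -0.03, 0, 0, 0.04], [0.035, -0.03, 0, 0, 0.04], [0.035, -0.03, 0, 0, 0.04], [0.035, -0.03, 0, 0, 0.04], [0.035, -0.03, 0, 0, 0.04], [0.035, -0.03, 0, 0, 0.04], [0.035, -0.03, 0, 0, 0.04]]

```text
time_s: 1.5
position: [0.423, -0.0774, 0.4172]
tool_rot: [[0.907, 0.421, -0.0], [0.421, -0.907, 0.0], [-0.0, -0.0, -1.0]]
ft_force: [1.1, -0.3, 0.2]
grip_width: 0.04
gripper_force: 0.0
```

Request:
nudge_tcp:
  increments:
    - [[0.035, -0.03, 0, 0, 0.04], [0.035, -0.03, 0, 0, 0.04], [0.035, -0.03, 0, 0, 0.04], [0, 0, 0, -8.5, 0.04], [0, 0, 0, -8.5, 0.04], [0, 0, 0, -8.5, 0.04], [0, 0, 0, -8.5, 0.04], [0, 0, 0, -8.5, 0.04], [0, 0, 0, -8.5, 0.04], [0, 0, 0, -8.5, 0.04]]

```text
time_s: 2.5
position: [0.48, 0.0465, 0.417]
tool_rot: [[0.091, 0.996, -0.001], [0.996, -0.091, 0.0], [0.0, -0.001, -1.0]]
ft_force: [-0.4, -0.2, -0.7]
grip_width: 0.0401
gripper_force: 0.0
```

Request:
nudge_tcp:
  increments:
    - [[0, 0, 0, -8.5, 0.04], [0, 0, 0, -8.5, 0.04], [0, 0, 0, -8.5, 0.04], [0, 0, 0, -8.5, 0.04], [0, 0, 0, -8.5, 0.04], [0, 0, 0, -8.5, 0.04], [0, 0, 0, -8.5, 0.04], [0, 0, 0, 0, 0.04]]

```text
time_s: 3.3
position: [0.48, 0.0466, 0.417]
tool_rot: [[-0.809, 0.588, -0.001], [0.588, 0.809, 0.0], [0.001, -0.0, -1.0]]
ft_force: [0.8, 0.2, 0.6]
grip_width: 0.0398
gripper_force: 0.0
```

Request:
nudge_tcp:
  increments:
    - [[-0.003, 0, 0, -5.7, 0.04], [0, 0, 0.045, 0, 0.04], [0, 0, 0.045, 0, 0.04], [0, 0, 0.045, 0, 0.04], [0, 0, 0.045, 0, 0.04], [0, 0, 0.045, 0, 0.04], [0, 0, 0.045, 0, 0.04], [0, 0, 0.01, 0, 0.04], [0, 0, 0, 0, 0.04]]

```text
time_s: 4.2
position: [0.4823, 0.0448, 0.137]
tool_rot: [[-0.861, 0.508, -0.002], [0.508, 0.861, 0.0], [0.002, -0.001, -1.0]]
ft_force: [-0.6, -0.2, 1.0]
grip_width: 0.0398
gripper_force: 0.0
```

Run:
```python
from h import *
from rig import env
s=snap(env,"side","1");t=snap(env,"top","1")
cv2.imwrite("pics/cs1.png",crop(s,(230,110,350,220),5))
```

```text
(no output)
```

View pics/cs1.png

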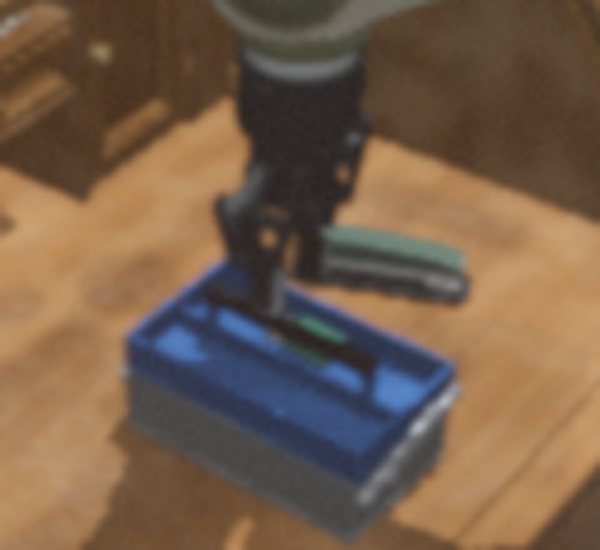

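The side view shows the fingers above the handle, one on each side of the bar near crop (270,290).

Request:
nudge_tcp:
  increments:
    - [[0, 0, 0.012, 0, 0.04], [0, 0, 0.012, 0, 0.04], [0, 0, 0.012, 0, 0.04], [0, 0, 0.010, 0, 0.04], [0, 0, 0, 0, 0.04]]
  clamp_n: 60

```text
time_s: 4.8
position: [0.4828, 0.0448, 0.0917]
tool_rot: [[-0.862, 0.506, 0.001], [0.506, 0.862, -0.0], [-0.0, 0.0, -1.0]]
ft_force: [-0.2, 0.4, -0.5]
grip_width: 0.04
gripper_force: 0.0
```

Request:
nudge_tcp:
  increments:
    - [[0, 0, 0, 0, 0.008], [0, 0, 0, 0, 0.008], [0, 0, 0, 0, 0.008], [0, 0, 0, 0, 0.008]]
  clamp_n: 60

```text
time_s: 5.2
position: [0.4822, 0.0434, 0.0923]
tool_rot: [[-0.863, 0.506, -0.0], [0.506, 0.863, -0.003], [-0.001, -0.003, -1.0]]
ft_force: [-5.3, -11.2, 6.8]
grip_width: 0.0108
gripper_force: 59.0
```

Request:
nudge_tcp:
  increments:
    - [[0, 0.0005, -0.0078, 0, 0.008], [0, 0.0035, -0.0074, 0, 0.008], [0, 0.0042, -0.007, 0, 0.008], [0, 0.0049, -0.0066, 0, 0.008], [0, 0.0056, -0.006, 0, 0.008], [0, 0.0062, -0.0053, 0, 0.008], [0, 0.0067, -0.0046, 0, 0.008], [0, 0.0073, -0.0039, 0, 0.008], [0, 0.0076, -0.003, 0, 0.008], [0, 0.0079, -0.0022, 0, 0.008]]
  clamp_n: 80

```text
time_s: 6.2
position: [0.5108, 0.0911, 0.1463]
tool_rot: [[-0.862, 0.506, 0.002], [0.506, 0.862, -0.002], [-0.003, -0.001, -1.0]]
ft_force: [2.6, -7.6, -3.1]
grip_width: 0.0103
gripper_force: 79.4
```

Request:
nudge_tcp:
  increments:
    - [[0, 0.008, -0.0013, 0, 0.008], [0, 0.0082, -0.0005, 0, 0.008], [0, 0.0082, 0.0005, 0, 0.008], [0, 0.008, 0.0013, 0, 0.008], [0, 0.0079, 0.0022, 0, 0.008], [0, 0.0076, 0.003, 0, 0.008], [0, 0.0073, 0.0039, 0, 0.008], [0, 0.0067, 0.0046, 0, 0.008], [0, 0.0062, 0.0053, 0, 0.008], [0, 0.0056, 0.006, 0, 0.008]]

```text
time_s: 7.2
position: [0.5489, 0.1546, 0.1214]
tool_rot: [[-0.862, 0.506, 0.004], [0.506, 0.862, -0.002], [-0.005, 0.0, -1.0]]
ft_force: [5.2, -10.3, 0.6]
grip_width: 0.0103
gripper_force: 79.7
```

Request:
nudge_tcp:
  increments:
    - [[0, 0.001, 0.0015, 0, 0.008], [0, 0, 0, 0, 0.008]]

```text
time_s: 7.4
position: [0.5491, 0.1547, 0.1212]
tool_rot: [[-0.863, 0.506, 0.004], [0.506, 0.863, -0.004], [-0.005, -0.001, -1.0]]
ft_force: [-0.4, -11.7, 10.1]
grip_width: 0.0104
gripper_force: 81.2
```

Request:
nudge_tcp:
  increments:
    - [[0, 0.0015, 0.002, 0, 0.008], [0, 0, 0, 0, 0.008]]

```text
time_s: 7.6
position: [0.5493, 0.1549, 0.1208]
tool_rot: [[-0.863, 0.506, 0.004], [0.506, 0.863, -0.006], [-0.006, -0.003, -1.0]]
ft_force: [-7.8, -18.9, 24.6]
grip_width: 0.0104
gripper_force: 83.4
```

Request:
nudge_tcp:
  increments:
    - [[0, -0.0015, -0.002, 0, 0.04], [0, 0, 0, 0, 0.04], [0, 0, -0.02, 0, 0.04], [0, 0, -0.045, 0, 0.04], [0, 0, -0.045, 0, 0.04]]

```text
time_s: 8.1
position: [0.5472, 0.1568, 0.2296]
tool_rot: [[-0.863, 0.505, -0.002], [0.505, 0.863, 0.0], [0.002, -0.001, -1.0]]
ft_force: [0.4, -0.4, 0.1]
grip_width: 0.0402
gripper_force: 0.0
```

Request:
nudge_tcp:
  increments:
    - [[-0.0068, -0.0452, 0, 0, 0.045], [-0.0068, -0.0452, 0, 0, 0.045], [-0.0068, -0.0452, 0, 0, 0.045], [-0.0068, -0.0452, 0, 0, 0.045], [-0.0068, -0.0452, 0, 0, 0.045], [-0.0068, -0.0452, 0, 0, 0.045], [-0.0068, -0.0452, 0, 0, 0.045], [0, 0, 0, -7.3, 0.045], [0, 0, 0, -7.3, 0.045], [0, 0, 0, -7.3, 0.045]]

```text
time_s: 9.1
position: [0.4288, -0.1408, 0.2287]
tool_rot: [[-0.99, 0.143, -0.0], [0.143, 0.99, 0.001], [0.0, 0.001, -1.0]]
ft_force: [0.2, 0.0, -0.2]
grip_width: 0.0449
gripper_force: 0.0
```

Request:
nudge_tcp:
  increments:
    - [[0, 0, 0.045, 0, 0.045], [0, 0, 0.045, 0, 0.045], [0, 0, 0.04, 0, 0.045], [0, 0, 0, 0, 0.045]]

```text
time_s: 9.5
position: [0.427, -0.1392, 0.0953]
tool_rot: [[-0.989, 0.147, -0.008], [0.147, 0.989, 0.005], [0.008, 0.004, -1.0]]
ft_force: [-0.9, -0.3, 1.0]
grip_width: 0.0452
gripper_force: 0.0
```

Run:
```python
from h import *
from rig import env
s=snap(env,"side","2");t=snap(env,"top","2")
a=crop(s,(200,110,350,220),4);b=crop(t,(200,150,390,280),4)
cv2.imwrite("pics/c2.png",a);cv2.imwrite("pics/d2.png",b)
```

```text
(no output)
```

View pics/c2.png

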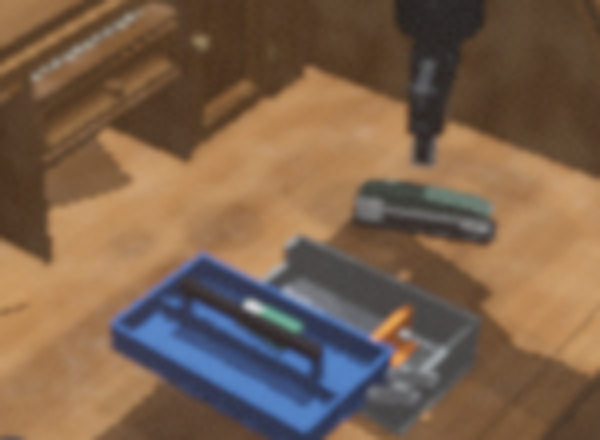

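View pics/d2.png

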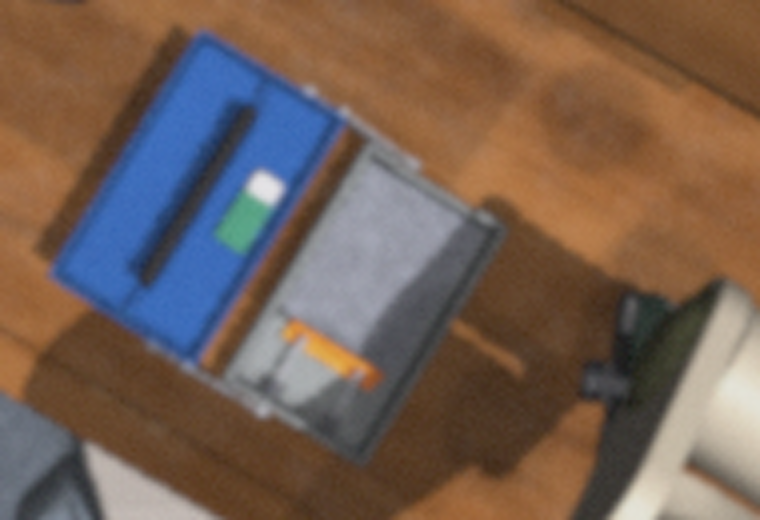

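The tray stays open with the eraser in it (top crop (250,215)). The orange plate is at the organiser's near end (332,352) and the notched wall at the far end (430,180). The gripper stands over the stapler.

Request:
nudge_tcp:
  increments:
    - [[0, 0, 0.03, 0, 0.045], [0, 0, 0.02, 0, 0.045], [0, 0, 0.014, 0, 0.045], [0, 0, 0.009, 0, 0.045], [0, 0, 0, 0, 0.045]]

```text
time_s: 10.1
position: [0.4294, -0.1411, 0.0263]
tool_rot: [[-0.989, 0.147, 0.001], [0.147, 0.989, -0.001], [-0.001, -0.0, -1.0]]
ft_force: [-0.1, -0.0, -0.7]
grip_width: 0.0451
gripper_force: 0.0
```

Request:
nudge_tcp:
  increments:
    - [[0, 0, 0, 0, 0.018], [0, 0, 0, 0, 0.018], [0, 0, 0, 0, 0.018], [0, 0, 0, 0, 0.018]]
  clamp_n: 80

```text
time_s: 10.5
position: [0.4296, -0.1414, 0.0272]
tool_rot: [[-0.989, 0.147, 0.003], [0.147, 0.989, -0.002], [-0.003, -0.002, -1.0]]
ft_force: [-0.8, 0.2, 8.3]
grip_width: 0.0213
gripper_force: 79.6
```

Run:
```python
from h import *
t=load("top2")
m=mask(t,(5,150,130),(25,255,255),(265,225,300,250));r,c=rect(m);print(r,[onz(t,p,.048).round(4).tolist() for p in cv2.boxPoints(r)],onz(t,r[0],.048))
c=np.array([.4822,.0434]);y=np.array([.863,-.505]);x=np.array([-.505,-.863])
for a,b,z in((0,-.033,.048),(-.036,-.033,.048),(.036,-.033,.048),(.055,-.093,.052),(.055,.093,.052),(-.055,.093,.052),(-.055,-.093,.052)):
  q=c+a*x+b*y;print((a,b),((proj(t,[*q,z])-[200,150])*4).round(1))
```

```text
((282.8153991699219, 238.32308959960938), (25.055015563964844, 4.217180252075195), 29.744882583618164) [[0.4592, 0.097, 0.048], [0.469, 0.0915, 0.048], [0.4369, 0.0337, 0.048], [0.4272, 0.0391, 0.048]] [0.44806173 0.06529381 0.048     ]
(0, -0.033) [339.2 344.8]
(-0.036, -0.033) [292.6 316.7]
(0.036, -0.033) [386. 373.]
(0.055, -0.093) [364.6 466.6]
(0.055, 0.093) [508.5 224.4]
(-0.055, 0.093) [365.7 139. ]
(-0.055, -0.093) [221.3 380.1]
```

Request:
nudge_tcp:
  increments:
    - [[0, 0, -0.02, 0, 0.018], [0, 0, -0.04, 0, 0.018], [0, 0, -0.04, 0, 0.018], [0, 0, -0.013, 0, 0.018], [0, 0, 0, 7.3, 0.018], [0, 0, 0, 7.3, 0.018], [0, 0, 0, 7.3, 0.018]]
  clamp_n: 110

```text
time_s: 11.2
position: [0.4287, -0.1407, 0.1395]
tool_rot: [[-0.86, 0.51, 0.001], [0.51, 0.86, -0.0], [-0.001, 0.0, -1.0]]
ft_force: [-0.0, 0.0, -2.5]
grip_width: 0.0206
gripper_force: 108.3
```

Request:
nudge_tcp:
  increments:
    - [[0.0008, 0.0372, 0, 0, 0.018], [0.0008, 0.0372, 0, 0, 0.018], [0.0008, 0.0372, 0, 0, 0.018], [0.0008, 0.0372, 0, 0, 0.018], [0.0008, 0.0372, 0, 0, 0.018], [0, 0, 0, 0, 0.018], [0, 0, 0, 0, 0.018]]

```text
time_s: 11.9
position: [0.5193, 0.0222, 0.139]
tool_rot: [[-0.864, 0.504, -0.0], [0.504, 0.864, -0.0], [-0.0, -0.0, -1.0]]
ft_force: [0.0, -0.7, -1.9]
grip_width: 0.0208
gripper_force: 108.7
```

Run:
```python
from h import *
from rig import env
s=snap(env,"side","3")
cv2.imwrite("pics/c3.png",crop(s,(220,110,340,220),5))
c=np.array([.4822,.0434]);y=np.array([.863,-.505]);x=np.array([-.505,-.863])
z=.14-.0272
for a,b,zz in((-.019,.0423-.068,z),(-.019,.0423+.068,z),(-.019,.0423-.068,z+.007),(-.019,.0423+.068,z+.007)):
  print((proj(s,[*(c+a*x+b*y),zz])-[220,110])*5)
```

```text
[351.48277927 336.73035208]
[180.78432157 257.12240772]
[352.01849625 327.94893221]
[180.63400289 248.50305632]
```

View pics/c3.png

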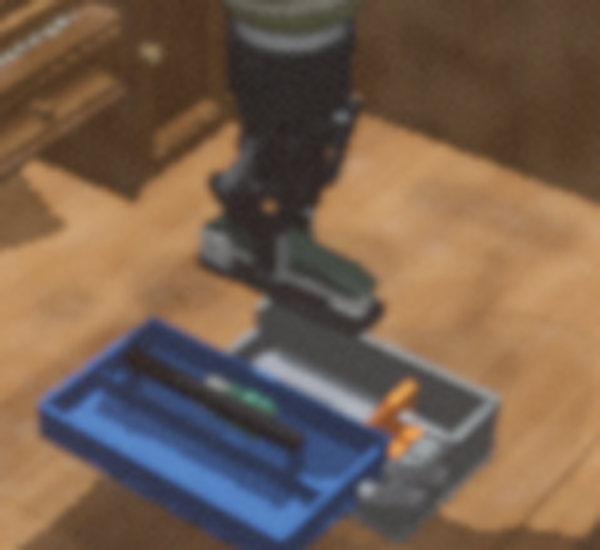

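The stapler is held level over the compartment. Its base runs from about crop (197,262) to (365,333), which may be shifted a few mm along its length. I'll check this along the base line.

Run:
```python
from h import *
s=load("side3");g=cv2.cvtColor(s["pixels"],cv2.COLOR_RGB2GRAY).astype(np.float32)
c=np.array([.4822,.0434]);y=np.array([.863,-.505]);x=np.array([-.505,-.863])
z=.139-.0272+.0035
for rng in(np.arange(-.05,-.005,.003),np.arange(.08,.131,.003)):
  P=np.array([proj(s,[*(c-.019*x+b*y),z]) for b in rng],np.float32)
  print([(int(round(b*1000)),int(v)) for b,v in zip(rng,cv2.remap(g,P[:,0],P[:,1],cv2.INTER_LINEAR).ravel())])
print((proj(s,[.5193,.0222,.139])-[220,110])*5,(proj(s,[.5193,.0222,.128])-[220,110])*5)
```

```text
[(-50, 115), (-47, 114), (-44, 110), (-41, 110), (-38, 110), (-35, 105), (-32, 98), (-29, 84), (-26, 68), (-23, 60), (-20, 58), (-17, 60), (-14, 57), (-11, 56), (-8, 58), (-5, 56)]
[(80, 72), (83, 71), (86, 73), (89, 71), (92, 74), (95, 80), (98, 90), (101, 103), (104, 115), (107, 125), (110, 133), (113, 139), (116, 144), (119, 147), (122, 150), (125, 152), (128, 152)]
[281.35173338 248.77253923] [280.97084024 262.67583496]
```

Request:
nudge_tcp:
  increments:
    - [[-0.006, 0, 0.01, 0, 0.018], [0, 0, 0.02, 0, 0.018], [0, 0, 0.02, 0, 0.018], [0, 0, 0.014, 0, 0.018], [0, 0, 0.008, 0, 0.018], [0, 0, 0.0025, 0, 0.018], [0, 0, 0, 0, 0.018]]

```text
time_s: 12.65
position: [0.5245, 0.018, 0.0639]
tool_rot: [[-0.862, 0.507, -0.001], [0.507, 0.862, -0.0], [0.0, -0.0, -1.0]]
ft_force: [4.2, -4.5, -6.2]
grip_width: 0.0207
gripper_force: 114.4
```

Request:
nudge_tcp:
  increments:
    - [[0.005, 0, 0, 0, 0.018], [0.005, 0, 0, 0, 0.018], [0, 0, 0, 0, 0.018]]

```text
time_s: 12.95
position: [0.5154, 0.024, 0.0645]
tool_rot: [[-0.863, 0.506, 0.0], [0.506, 0.863, -0.0], [-0.0, 0.0, -1.0]]
ft_force: [-3.4, -1.1, -1.9]
grip_width: 0.0205
gripper_force: 115.7
```

Request:
nudge_tcp:
  increments:
    - [[0.005, 0, 0, 0, 0.018], [0.005, 0, 0, 0, 0.018], [0, 0, 0, 0, 0.018]]

```text
time_s: 13.25
position: [0.5082, 0.0288, 0.0649]
tool_rot: [[-0.863, 0.505, 0.004], [0.505, 0.863, -0.001], [-0.004, 0.001, -1.0]]
ft_force: [1.1, -2.5, -0.3]
grip_width: 0.0203
gripper_force: 114.7
```

```bash
python3 - <<'E'
from h import *
from rig import env
s=snap(env,"side","4")
cv2.imwrite("pics/c4.png",crop(s,(230,130,330,220),6))
E
```

```text
(no output)
```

View pics/c4.png

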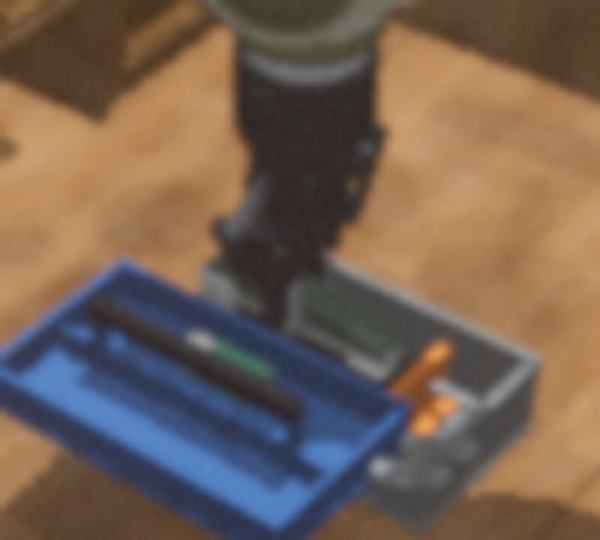

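The stapler's end now meets the orange plate at about (395,370), below the plate's top edge, and its far end is still over the notch. I'll keep pushing.

Request:
nudge_tcp:
  increments:
    - [[0.004, 0, 0, 0, 0.018], [0.004, 0, 0, 0, 0.018], [0.003, 0, 0, 0, 0.018], [0.0015, 0, 0, 0, 0.018], [0, 0, 0, 0, 0.018]]

```text
time_s: 13.8
position: [0.4986, 0.0346, 0.0652]
tool_rot: [[-0.863, 0.506, 0.006], [0.506, 0.863, -0.001], [-0.006, 0.002, -1.0]]
ft_force: [6.5, -5.8, 0.3]
grip_width: 0.021
gripper_force: 113.1
```

Request:
nudge_tcp:
  increments:
    - [[0, 0, 0.003, 0, 0.018], [0, 0, 0.004, 0, 0.018], [0, 0, 0, 0, 0.018]]

```text
time_s: 14.1
position: [0.4989, 0.0346, 0.058]
tool_rot: [[-0.862, 0.506, 0.006], [0.506, 0.862, -0.001], [-0.006, 0.003, -1.0]]
ft_force: [7.0, -3.9, -0.1]
grip_width: 0.0209
gripper_force: 113.1
```

Request:
nudge_tcp:
  increments:
    - [[0, 0, 0.004, 0, 0.018], [0, 0, 0.004, 0, 0.018], [0, 0, 0, 0, 0.018]]

```text
time_s: 14.4
position: [0.4989, 0.0346, 0.05]
tool_rot: [[-0.862, 0.506, 0.006], [0.506, 0.862, -0.001], [-0.006, 0.002, -1.0]]
ft_force: [7.5, -3.5, 1.0]
grip_width: 0.0206
gripper_force: 113.0
```

Request:
nudge_tcp:
  increments:
    - [[0, 0, 0.004, 0, 0.018], [0, 0, 0.004, 0, 0.018], [0, 0, 0.003, 0, 0.018], [0, 0, 0, 0, 0.018]]

```text
time_s: 14.8
position: [0.4989, 0.0346, 0.039]
tool_rot: [[-0.862, 0.506, 0.006], [0.506, 0.862, -0.001], [-0.006, 0.002, -1.0]]
ft_force: [6.8, -3.9, -0.1]
grip_width: 0.0208
gripper_force: 113.0
```

Request:
nudge_tcp:
  increments:
    - [[0, 0, 0.003, 0, 0.018], [0, 0, 0.002, 0, 0.018], [0, 0, 0, 0, 0.018]]

```text
time_s: 15.1
position: [0.499, 0.0345, 0.0341]
tool_rot: [[-0.862, 0.506, 0.006], [0.506, 0.862, -0.001], [-0.006, 0.002, -1.0]]
ft_force: [7.3, -4.7, 0.8]
grip_width: 0.0208
gripper_force: 113.1
```

Request:
nudge_tcp:
  increments:
    - [[0, 0, 0.0015, 0, 0.018], [0, 0, 0.001, 0, 0.018], [0, 0, 0, 0, 0.018]]

```text
time_s: 15.4
position: [0.4991, 0.0345, 0.0333]
tool_rot: [[-0.863, 0.506, 0.008], [0.506, 0.863, -0.001], [-0.007, 0.003, -1.0]]
ft_force: [0.9, -3.4, 20.4]
grip_width: 0.0208
gripper_force: 115.9
```

```bash
python3 - <<'E'
from h import *
from rig import env
s=snap(env,"side","5");t=snap(env,"top","5")
cv2.imwrite("pics/c5.png",np.hstack([crop(s,(230,130,330,220),4),crop(t,(245,175,335,265),4)]))
E
```

```text
(no output)
```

View pics/c5.png

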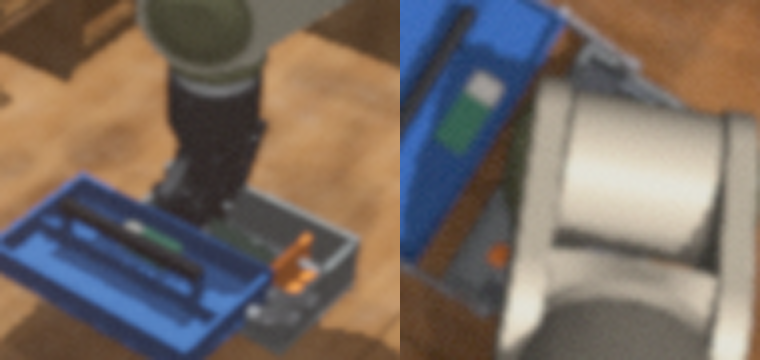

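The stapler sits on the floor of the compartment (20 N contact at the expected height), with the plate pressed back. I'll ease it to the wall and release.

Request:
nudge_tcp:
  increments:
    - [[-0.0015, 0, -0.0017, 0, 0.018], [-0.0015, 0, 0, 0, 0.018], [0, 0, 0, 0, 0.018]]

```text
time_s: 15.8
position: [0.5003, 0.0337, 0.0334]
tool_rot: [[-0.862, 0.506, 0.003], [0.506, 0.862, 0.0], [-0.003, 0.002, -1.0]]
ft_force: [1.9, -0.2, 8.9]
grip_width: 0.0203
gripper_force: 114.2
```

Request:
nudge_tcp:
  increments:
    - [[-0.0015, 0, 0, 0, 0.018], [0, 0, 0, 0, 0.018]]

```text
time_s: 16.0
position: [0.5003, 0.0336, 0.0334]
tool_rot: [[-0.862, 0.506, 0.0], [0.506, 0.862, 0.001], [0.0, 0.001, -1.0]]
ft_force: [-3.0, 3.1, 13.7]
grip_width: 0.0203
gripper_force: 114.9
```

Request:
nudge_tcp:
  increments:
    - [[-0.0015, 0, 0, 0, 0.018], [0, 0, 0, 0, 0.018]]

```text
time_s: 16.2
position: [0.5013, 0.033, 0.0334]
tool_rot: [[-0.863, 0.506, -0.0], [0.506, 0.863, 0.002], [0.001, 0.001, -1.0]]
ft_force: [-3.8, 3.8, 15.1]
grip_width: 0.0202
gripper_force: 115.0
```

Request:
nudge_tcp:
  increments:
    - [[-0.002, 0, 0, 0, 0.018], [0, 0, 0, 0, 0.018]]

```text
time_s: 16.4
position: [0.5019, 0.0327, 0.0333]
tool_rot: [[-0.862, 0.506, -0.003], [0.506, 0.862, 0.003], [0.004, 0.001, -1.0]]
ft_force: [-9.1, 7.4, 19.2]
grip_width: 0.0207
gripper_force: 115.7
```

Request:
nudge_tcp:
  increments:
    - [[-0.002, 0, 0, 0, 0.018], [0, 0, 0, 0, 0.018]]

```text
time_s: 16.6
position: [0.5019, 0.0326, 0.0333]
tool_rot: [[-0.862, 0.506, -0.007], [0.506, 0.863, 0.004], [0.008, 0.0, -1.0]]
ft_force: [-14.6, 12.2, 25.3]
grip_width: 0.0208
gripper_force: 116.6
```

Request:
nudge_tcp:
  increments:
    - [[0.003, 0, -0.001, 0, 0.045], [0, 0, 0, 0, 0.045], [0, 0, -0.01, 0, 0.045], [0, 0, -0.02, 0, 0.045], [0, 0, -0.045, 0, 0.045], [0, 0, -0.045, 0, 0.045], [0, 0, -0.045, 0, 0.045], [0, 0, -0.04, 0, 0.045], [0, 0.045, 0, 0, 0.045], [0, 0.045, 0, 0, 0.045]]

```text
time_s: 17.6
position: [0.549, 0.1094, 0.2407]
tool_rot: [[-0.861, 0.508, 0.004], [0.508, 0.861, -0.0], [-0.003, 0.002, -1.0]]
ft_force: [0.8, -0.4, -0.6]
grip_width: 0.0449
gripper_force: 0.0
```

Request:
nudge_tcp:
  increments:
    - [[0, 0.02, 0, 0, 0.045], [0, 0, 0, 0, 0.045]]

```text
time_s: 17.8
position: [0.5588, 0.1283, 0.2383]
tool_rot: [[-0.864, 0.504, -0.0], [0.504, 0.864, 0.0], [0.0, 0.0, -1.0]]
ft_force: [-1.0, 0.6, -0.3]
grip_width: 0.0449
gripper_force: 0.0
```

```bash
python3 - <<'E'
from h import *
from rig import env
s=snap(env,"side","6");t=snap(env,"top","6")
cv2.imwrite("pics/c6.png",np.hstack([crop(s,(235,140,330,220),4),crop(t,(240,165,335,245),4)]))
m=mask(t,(5,150,110),(25,255,255),(255,215,300,255))
r,_=rect(m);print(r,onz(t,r[0],.048))
c=np.array([.4822,.0434]);y=np.array([.863,-.505]);d=onz(t,r[0],.048)[:2]-c;print("plate y",d@y)
m=mask(t,(62,25,40),(95,255,255),(280,190,320,245));r,_=rect(m);print(r,(onz(t,r[0],.046)[:2]-c)@y)
E
```

```text
((260.0, 227.0), (0.0, 0.0), 0.0) [0.4772368  0.12603412 0.048     ]
plate y -0.04601347278296321
((302.13800048828125, 207.34483337402344), (6.565322399139404, 19.4333553314209), 23.198591232299805) 0.05648399657785269
```

View pics/c6.png

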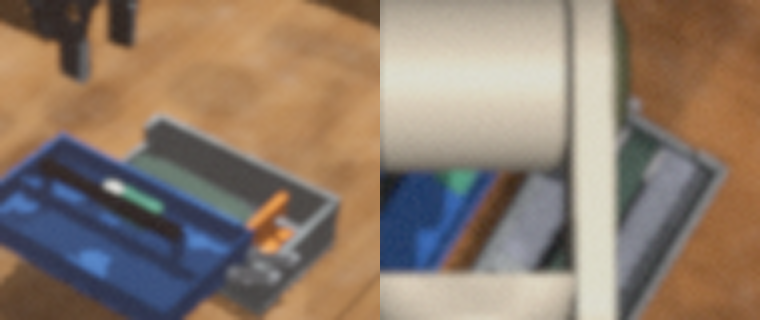

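The stapler lies in the compartment with the orange plate pushed back (side half (265,215)). I've now viewed 11 pictures, one over the limit, so I'll check the rest numerically.

Run:
```python
from h import *
s=load("side6");s0=load("side0")
c=np.array([.4822,.0434]);y=np.array([.863,-.505]);x=np.array([-.505,-.863])
def plane(im,p,o,n):
    C,d=ray(im,p);t=((o-C[:2])@n)/(d[:2]@n);return C+t*d
m=mask(s,(55,20,40),(95,140,160),(262,172,310,205))
n,l,st,_=cv2.connectedComponentsWithStats(m);print(st[1:].tolist())
i=1+np.argmax(st[1:,4]);ys,xs=np.where(l==i)
for u in range(xs.min(),xs.max()+1,3):
  v=ys[xs==u];P=plane(s,(u,v.min()),c+.012*x,x);print(u,v.min(),v.max(),"y",round((P[:2]-c)@y*1000),"ztop",round(P[2]*1000,1))
m=mask(s,(5,170,130),(22,255,255),(285,180,320,210))
ys,xs=np.where(m>0)
q=[proj(s,[*(c+a*x+b*y),.048]).round(1).tolist() for b in(-.049,-.033) for a in(-.036,.036)];print("plate pred top edge",q)
k=ys.argmin();print("orange top px",xs[k],ys[k],"right",xs.max(),"left",xs.min(),np.round((onz(s,(xs[k],ys[k]),.048)[:2]-c)@np.c_[x,y]*1000))
```

```text
[[268, 179, 29, 16, 124], [265, 186, 11, 8, 40]]
268 180 180 y 84 ztop 26.7
271 179 182 y 71 ztop 37.6
274 180 183 y 59 ztop 39.5
277 181 185 y 46 ztop 41.5
280 182 186 y 34 ztop 43.4
283 184 187 y 21 ztop 41.0
286 185 189 y 9 ztop 42.9
289 187 191 y -3 ztop 40.6
292 189 192 y -15 ztop 38.2
295 190 194 y -27 ztop 40.1
plate pred top edge [[292.3, 198.7], [304.8, 187.1], [288.2, 196.7], [300.7, 185.1]]
orange top px 304 191 right 305 left 300 [ 18. -58.]
```

Request:
nudge_tcp:
  increments:
    - [[0.0217, 0.018, 0, 0, 0.04], [0, 0, 0, 0, 0.04], [0, 0, 0.045, 0, 0.04], [0, 0, 0.035, 0, 0.04], [0, 0, 0.02, 0, 0.04], [0, 0, 0.012, 0, 0.04], [0, 0, 0.005, 0, 0.04], [0, 0, 0, 0, 0.04]]
  clamp_n: 80

```text
time_s: 18.7
position: [0.5489, 0.1523, 0.1217]
tool_rot: [[-0.862, 0.506, 0.0], [0.506, 0.862, -0.0], [-0.0, 0.0, -1.0]]
ft_force: [-0.2, -0.2, -1.3]
grip_width: 0.04
gripper_force: 0.0
```

Request:
nudge_tcp:
  increments:
    - [[0, 0, 0, 0, 0.008], [0, 0, 0, 0, 0.008], [0, 0, 0, 0, 0.008], [0, 0, 0, 0, 0.008]]
  clamp_n: 80

```text
time_s: 19.1
position: [0.5497, 0.1537, 0.1229]
tool_rot: [[-0.862, 0.506, 0.004], [0.506, 0.862, 0.002], [-0.003, 0.004, -1.0]]
ft_force: [1.2, 4.7, 4.4]
grip_width: 0.0104
gripper_force: 78.6
```

Request:
nudge_tcp:
  increments:
    - [[0, -0.004, -0.006, 0, 0.008], [0, -0.0062, -0.0053, 0, 0.008], [0, -0.0067, -0.0046, 0, 0.008], [0, -0.0073, -0.0039, 0, 0.008], [0, -0.0076, -0.003, 0, 0.008], [0, -0.0079, -0.0022, 0, 0.008], [0, -0.008, -0.0013, 0, 0.008], [0, -0.0082, -0.0005, 0, 0.008], [0, -0.0082, 0.0005, 0, 0.008], [0, -0.008, 0.0013, 0, 0.008]]
  clamp_n: 80

```text
time_s: 20.1
position: [0.5122, 0.0913, 0.1477]
tool_rot: [[-0.863, 0.506, 0.002], [0.506, 0.863, 0.002], [-0.001, 0.003, -1.0]]
ft_force: [-2.1, 5.2, 5.8]
grip_width: 0.0101
gripper_force: 79.8
```

Request:
nudge_tcp:
  increments:
    - [[0, -0.004, 0.001, 0, 0.008], [0, -0.0039, 0.0012, 0, 0.008], [0, -0.0038, 0.0014, 0, 0.008], [0, -0.0038, 0.0016, 0, 0.008], [0, -0.0037, 0.0018, 0, 0.008], [0, -0.0036, 0.0021, 0, 0.008], [0, -0.0034, 0.0022, 0, 0.008], [0, -0.0033, 0.0024, 0, 0.008], [0, -0.0032, 0.0026, 0, 0.008], [0, -0.003, 0.0027, 0, 0.008]]

```text
time_s: 21.1
position: [0.4932, 0.06, 0.128]
tool_rot: [[-0.862, 0.506, -0.001], [0.506, 0.862, 0.0], [0.001, -0.0, -1.0]]
ft_force: [-4.6, 1.1, 6.1]
grip_width: 0.0103
gripper_force: 79.9
```

Request:
nudge_tcp:
  increments:
    - [[0, -0.0029, 0.0029, 0, 0.008], [0, -0.0027, 0.0031, 0, 0.008], [0, -0.0025, 0.0033, 0, 0.008], [0, -0.0024, 0.0033, 0, 0.008], [0, -0.0022, 0.0034, 0, 0.008], [0, -0.002, 0.0036, 0, 0.008], [0, -0.0018, 0.0037, 0, 0.008], [0, -0.0017, 0.0037, 0, 0.008]]

```text
time_s: 21.9
position: [0.4839, 0.0446, 0.1005]
tool_rot: [[-0.862, 0.506, -0.002], [0.506, 0.862, 0.001], [0.002, -0.0, -1.0]]
ft_force: [-4.7, 3.8, 1.9]
grip_width: 0.0103
gripper_force: 79.3
```

Request:
nudge_tcp:
  increments:
    - [[0, -0.0012, 0.003, 0, 0.008], [0, -0.0008, 0.002, 0, 0.008], [0, 0, 0, 0, 0.008]]

```text
time_s: 22.2
position: [0.483, 0.043, 0.0952]
tool_rot: [[-0.862, 0.506, -0.002], [0.506, 0.862, 0.001], [0.002, 0.0, -1.0]]
ft_force: [-3.2, 3.2, -2.1]
grip_width: 0.0105
gripper_force: 78.6
```

Request:
nudge_tcp:
  increments:
    - [[0, -0.0006, 0.0015, 0, 0.008], [0, -0.0003, 0.001, 0, 0.008], [0, 0, 0, 0, 0.008]]

```text
time_s: 22.5
position: [0.4828, 0.0427, 0.0936]
tool_rot: [[-0.862, 0.506, -0.001], [0.506, 0.862, 0.002], [0.001, 0.001, -1.0]]
ft_force: [-4.6, 8.0, 7.1]
grip_width: 0.0103
gripper_force: 80.1
```

Request:
nudge_tcp:
  increments:
    - [[0, -0.0002, 0.001, 0, 0.008], [0, 0, 0, 0, 0.008]]

```text
time_s: 22.7
position: [0.4829, 0.0426, 0.0934]
tool_rot: [[-0.863, 0.506, 0.0], [0.506, 0.863, 0.002], [0.001, 0.002, -1.0]]
ft_force: [-6.8, 9.5, 15.4]
grip_width: 0.0102
gripper_force: 81.3
```

Request:
nudge_tcp:
  increments:
    - [[0, 0, 0.0015, 0, 0.008], [0, 0, 0, 0, 0.008]]

```text
time_s: 22.9
position: [0.4829, 0.0426, 0.0931]
tool_rot: [[-0.863, 0.506, 0.001], [0.506, 0.863, 0.001], [-0.001, 0.002, -1.0]]
ft_force: [-12.1, 8.0, 30.0]
grip_width: 0.0103
gripper_force: 83.3
```

Request:
nudge_tcp:
  increments:
    - [[0, 0, 0, 0, 0.035], [0, 0, 0, 0, 0.035], [0, 0, 0, 0, 0.035], [0, 0, -0.01, 0, 0.035], [0, 0, -0.02, 0, 0.035], [0, 0, -0.045, 0, 0.035], [0, 0, -0.045, 0, 0.035], [0, 0, -0.045, 0, 0.035], [0.02, -0.045, 0, 0, 0.035], [0.02, -0.045, 0, 0, 0.035]]

```text
time_s: 23.9
position: [0.4029, -0.0164, 0.2568]
tool_rot: [[-0.864, 0.504, 0.003], [0.504, 0.864, -0.001], [-0.003, 0.0, -1.0]]
ft_force: [-0.2, -2.4, -0.7]
grip_width: 0.0351
gripper_force: 0.0
```

Request:
nudge_tcp:
  increments:
    - [[0, -0.045, 0, 0, 0.035], [0, -0.045, 0, 0, 0.035], [0, -0.045, 0, 0, 0.035], [0, 0, 0, 0, 0.035]]

```text
time_s: 24.3
position: [0.3331, -0.1362, 0.256]
tool_rot: [[-0.859, 0.512, 0.0], [0.512, 0.859, -0.002], [-0.001, -0.001, -1.0]]
ft_force: [-0.5, 1.0, 0.1]
grip_width: 0.0349
gripper_force: 0.0
```

Run:
```python
from h import *
from rig import env
c=np.array([.4822,.0434]);y=np.array([.863,-.505]);x=np.array([-.505,-.863])
t=snap(env,"top","7");s=snap(env,"side","7");t0=load("top0");s0=load("side0")
for im in(t0,t):
  m=mask(im,(105,120,60),(125,255,255),(240,170,340,275));r,_=rect(m);print("tray",np.round(cv2.boxPoints(r),1).tolist())
  m=mask(im,(70,90,110),(95,255,255),(285,205,325,250));r,_=rect(m);print("eraser green",r)
for im in(s0,s):
  m=mask(im,(105,100,40),(125,255,255),(235,140,335,225));r,_=rect(m);print("side tray",np.round(cv2.boxPoints(r),1).tolist())
for n,roi in(("mag",(110,125,190,185)),("ink",(195,120,235,160))):
  x0,y0,x1,y1=roi;print(n,np.abs(t0["pixels"].astype(int)-t["pixels"])[y0:y1,x0:x1].mean().round(2))
```

```text
tray [[255.3000030517578, 244.8000030517578], [291.3999938964844, 184.60000610351562], [327.3999938964844, 206.3000030517578], [291.3999938964844, 266.3999938964844]]
eraser green ((302.30767822265625, 232.03843688964844), (9.429903030395508, 12.480754852294922), 33.690067291259766)
tray [[255.0, 244.5], [291.79998779296875, 184.8000030517578], [327.79998779296875, 207.0], [291.0, 266.70001220703125]]
eraser green ((302.0293884277344, 232.6176300048828), (9.260923385620117, 12.347898483276367), 30.963754653930664)
side tray [[255.1999969482422, 178.60000610351562], [266.3999938964844, 156.1999969482422], [320.0, 183.0], [308.79998779296875, 205.39999389648438]]
side tray [[253.0, 186.89999389648438], [259.5, 165.39999389648438], [319.20001220703125, 183.39999389648438], [312.79998779296875, 204.8000030517578]]
mag 3.19
ink 3.02
```

Run:
```python
from h import *
t0,t,s0,s=map(load,("top0","top7","side0","side7"))
for im in(s0,s):
  m=mask(im,(105,100,40),(125,255,255),(235,140,335,225));r,c=rect(m);print(cv2.boundingRect(c),cv2.contourArea(c),cv2.convexHull(c).reshape(-1,2).tolist())
for a,b,roi in((s0,s,(250,160,330,220)),(s0,s,(270,175,325,215)),(t0,t,(245,175,335,275))):
  x0,y0,x1,y1=roi;g=[cv2.Canny(cv2.GaussianBlur(cv2.cvtColor(i["pixels"],7),(0,0),1)[y0:y1,x0:x1],30,90).astype(np.float32) for i in(a,b)]
  g=[cv2.GaussianBlur(k,(0,0),1.5) for k in g]
  print(cv2.phaseCorrelate(*g))
```

```text
(256, 168, 64, 34) 822.0 [[268, 168], [309, 178], [312, 179], [318, 182], [319, 183], [319, 185], [304, 200], [302, 201], [300, 201], [266, 184], [259, 180], [256, 177], [263, 171], [267, 168]]
(256, 168, 64, 34) 767.5 [[268, 168], [318, 183], [319, 184], [318, 186], [304, 200], [302, 201], [300, 201], [293, 198], [274, 188], [257, 179], [256, 177], [263, 171], [267, 168]]
((0.11391804029410224, 0.15655400502680195), 0.5425739232699076)
((0.2838084736045374, 0.111251840525739), 0.6183187007904053)
((-0.3823357024964906, 0.11597205484399353), 0.48721486494276256)
```

The tray outline in both views matches the closed position from the start, and the eraser is in the same place. I'm handing the job in.

```bash
python3 -c "
from rig import env
print(env.close_job())"
```

```text
the job is handed in; nothing more can be done
None
```

The stapler is clamped flat in the lower compartment and the tray is closed with the eraser in it; I handed the job in at about 24 s and got no verdict, and I viewed 11 pictures, one over the limit of 10.

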